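# Make up two pill kits in an apothecary

### The job

Make up two pill kits from the stock on the counter: in the red three-well tray put the amber jar, the pewter canister and the rosewood box, with the canister in the middle well; in the black two-well tray put the celadon jar and the brass tin. Set each one down gently, without dropping it, upright and flat on the floor of a well of its own. Leave the blue jar and the celadon bowl where they stand.

Things in the scene. Friction and masses are not known exactly. Their poses are not given: they have to be found in the camera images.
- amber_jar_center (a point): Amber-brown glass pill jar, round, 42 mm in diameter (to 50 mm up), with a white cap 37 mm in diameter; 64 mm tall in all, about 0.13 kg. Stands upright. The point is its centre, half-way up; z axis up.
- canister_center (a point): Pewter (grey metal) lidded canister, round, 48 mm in diameter (to 54 mm up), with a lid 44 mm in diameter and a small knob 14 mm in diameter; 68 mm tall in all, about 0.18 kg. Stands upright. The point is its centre, half-way up; z axis up.
- celadon_jar_center (a point): Pale green celadon lidded jar, round, 44 mm in diameter (from 5 to 50 mm up), lid 38 mm, small knob 12 mm in diameter on top; 66 mm tall in all, about 0.16 kg. Stands upright. The point is its centre, half-way up; z axis up.
- pill_box_center (a point): Square dark-red rosewood pill box with a bone-white lid, 40 x 40 mm, 60 mm tall, about 0.10 kg, standing upright at any yaw within 35 degrees; x and y axes square to its upright faces. The point is its centre, half-way up; z axis up.
- brass_tin_center (a point): Round yellow brass tin with a brass cap, 38 mm in diameter (cap 37 mm), 60 mm tall, about 0.15 kg. Stands upright. The point is its centre, half-way up; z axis up.
- blue_jar_center (a point): Dark blue porcelain jar, round, 44 mm in diameter, 62 mm tall, standing among the stock. Belongs to neither kit: must stay. The point is its centre, half-way up.
- red_tray: Red lacquer kit tray, fixed to the counter, 76 x 218 x 14 mm, three square wells in a row along its y axis, each 66 x 66 mm inside, 8 mm deep, floor 6 mm above the counter, walls 5 mm thick with rims 14 mm above the counter. Origin at the centre of the underside, on the counter; well centres at y = -71, 0 and +71 mm, x = 0; its yaw is within 15 degrees. Fingers closing along the tray's x axis stay clear of what stands in the next well.
- black_tray: Black lacquer kit tray, fixed to the counter, 76 x 147 x 14 mm, two square wells in a row along its y axis, each 66 x 66 mm inside, 8 mm deep, floor 6 mm above the counter, walls 5 mm thick with rims 14 mm above the counter. Origin at the centre of the underside, on the counter; well centres at y = -35.5 and +35.5 mm, x = 0; its yaw is within 15 degrees.
- bowl: Pale green celadon bowl, empty and loose, 110 mm across the rim, 50 mm tall, to the right (-y) of the stock. Bystander: must stay. Origin at the centre of its underside. (On the other side, to the left of all the stock, a fixed geared brass pill-cutting roller 100 mm tall stands out of the way, over 100 mm clear of anything handled.)
Things that resemble listed ones, but are neither listed nor needed, are in the scene too. Leave any pink look-alike of the part that bears canister_center alone.

How it is judged:
By the outcome, as a careful person would: the job done as asked, in the order asked, and still so for the second after the job is handed in, with the robot touching nothing.
It also fails if it takes over 112 s, if anything falls off the work surface, if the arm or the gripper's body presses on something with over 40 N, if the wrist force passes 120 N, or if a joint passes its speed limit or range.

### The arm

A 6-joint arm with a two-finger parallel gripper is mounted at the origin on the work surface. World frame = base frame: x ahead of the robot, y to its left, z up, the work surface at z = 0. Lengths are in m, angles in rad, forces in N, time in s.
With the tool pointing down it reaches from about 0.275 to 0.725 m from the base axis. Payload 15.9 kg.
Tool frame: the origin (TCP) lies on the centre line of the jaws, within the pads' length; the fingertips stand 14 mm ahead of it and the grasp point (between the pads) lies 5 mm behind it (tip_reach is the distance from the TCP to the fingertips, in m); z points along the fingers, y is the line along which they close (so a half turn about z gives the same grasp; the last joint's range is limited). The gripper opens to 85 mm and grips with 20 to 120 N. Pads are 22 mm wide; open, the fingers measure 114 mm over their backs; the gripper's body (76 mm by 85 mm) begins 54 mm behind the grasp point. The pads swing forward as they close: fully open they stand 13 mm farther back than shut.
Start: joints at [-1.227, 0.213, -0.034, 1.323, 0, 1.571], TCP at [0.169, -0.471, 0.245] pointing down, gripper open.
Joint ranges: [-2.98, 2.98], [-0.74, 1.72], [-1.14, 1.35], [-2.1, 2.04], [-1.57, 1.44], [-3.14, 3.14]. Speed limits (rad/s): [1.89, 1.89, 2.39, 2.57, 3.14, 3.14].

### API

Orientations are given as a 3x3 rotation matrix whose columns are the frame's x, y, z axes.
In Python, from workcell import * gives the robot as it stands.
- The arm moves only by the shell command python3 -m inch 'ROWS'. ROWS is a JSON object of lists of equal length, an entry for each row: "dp": the shift along the tool's x, y, z in mm, a list of three; "angular": the turn, a rotation vector about the tool's x, y, z in rad, a list of three; "hand": the finger opening in mm, from 0 to 85.4. In form: {"dp": [[x, y, z], ...], "angular": [[wx, wy, wz], ...], "hand": [hand, ...]}. A call has 1 to 5 rows; each row shifts and turns the commanded pose from where the row before left it, along the tool's axes as they then stand; what a row does not reach is not made up. A row lasts 1/8 s, in which the tool goes at most 62.5 mm and 10.7 degrees, less where a joint would pass 70% of its speed; a pose out of reach is approached as far as the arm can. A call with a gripper value outside its range is refused whole. The fingers move at their own pace and stop on an object; the grip force is fixed at half the most. Time passes only in rows, so rows that do not move let the fingers close. It gives the time, the measured TCP pose, the force, the opening and the grip force at its end, in the units of the state.
- observe(): the state, without advancing time (a new reading comes with each control period).
- grab_frame(name): name is "side" or "top" or "wrist"; returns the picture (480x640x3 uint8, red, green, blue); there is no depth.
- calibration(name): a dict with "fx", "fy", "cx", "cy" (pixels), "position" and "attitude" of the camera in the world. Camera axes: x right, y up, looking along -z (the intrinsics and any distortion apply to the point x, -y, -z); pixel columns grow to the right and rows downward; lengths in m; the calibration is good to about 2 mm. The wrist camera is an equidistant fisheye: a pixel r from the principal point sees the ray r / f radians off the axis. A picture is of the moment at which its call begins: read the wrist's pose just before it. calibration takes no time and is no camera call; for the wrist camera it gives the pose at the moment of the call.
- close_job(): hands the job in; it is judged then, once.
The state is a dict: "time_s": time; "q": joint angles; "qvel": joint speeds; "joint_torque": joint torques, N m; "ee_pos": TCP position; "tcp_rot": TCP orientation; "ft_force": force on the tool from outside, world axes, zero at the start; "ft_torque": the same for the moment, N m; "grip_width": opening from 0.0 (shut) to 1.0 (fully open); "gripper_force": force on a finger pad.
Only numpy, scipy, OpenCV 4.12 (cv2) and the standard library are available. Lean on these libraries where they do the work, as an engineer would, in place of code of your own. Each camera call takes 0.05 s, during which the arm holds its last target. There are 200 camera calls.

## Working session

There is one attempt and no reset: what is moved stays moved. The work goes in short steps, Python scripts to look and compute and a shell command to move; the robot and the scene stay as the last step left them, time stands still between calls to the robot, and variables do not carry over. Pictures are saved under pics/ and viewed, at most 14 in all, crops included, and the job is handed in when it is done.

```bash
mkdir -p pics; ls
python3 - <<'E'
from workcell import *
import cv2
for n in ("top","side"):
    f=grab_frame(n); cv2.imwrite(f"pics/{n}0.png",f[:,:,::-1]); c=calibration(n); print(n,c)
s=observe(); print(s["time_s"],s["ee_pos"],s["tcp_rot"],s["grip_width"])
print(calibration("wrist"))
E
```

```text
pics
top {'fx': 509.4814422248771, 'fy': 509.4814422248771, 'cx': 312.30428226039515, 'cy': 244.09244101772344, 'position': array([ 0.47097894, -0.02678845,  1.16942684]), 'attitude': array([[ 0.0225569 ,  0.99651626, -0.08029024],
       [-0.99932858,  0.02479397,  0.02697505],
       [ 0.02887179,  0.07962786,  0.99640646]])}
side {'fx': 514.2655935618368, 'fy': 514.2655935618368, 'cx': 318.84598005713076, 'cy': 236.99403465039074, 'position': array([0.08343027, 0.85643416, 0.80789977]), 'attitude': array([[-0.89589096,  0.25129862, -0.36637192],
       [-0.44381675, -0.54363373,  0.71238267],
       [-0.02015135,  0.80081919,  0.59856708]])}
0.1 [ 0.16844202 -0.47049156  0.24487525] [[ 9.41491550e-01  3.37036440e-01 -3.15663914e-04]
 [ 3.37036587e-01 -9.41491110e-01  9.10596195e-04]
 [ 9.70933096e-06 -9.63708911e-04 -9.99999536e-01]] 1.0029939735386584
{'fx': 371.64829954431775, 'fy': 371.64829954431775, 'cx': 318.44683315773983, 'cy': 234.70105295184624, 'position': array([ 0.2354293 , -0.4464594 ,  0.37432326]), 'attitude': array([[ 0.33700124,  0.90340558,  0.26511983],
       [-0.94150363,  0.32367331,  0.09384292],
       [-0.001034  , -0.28123646,  0.95963794]])}
```

View pics/top0.png

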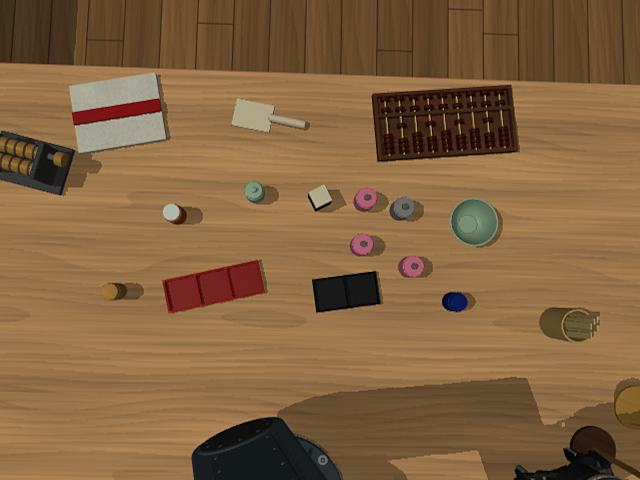

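View pics/side0.png

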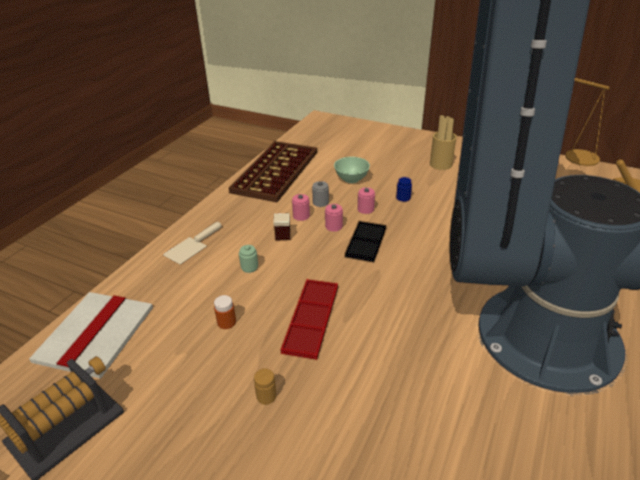

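The top view shows amber (174,213), celadon jar (255,191), box (319,197), pewter (402,208), brass (113,291), pink decoys (366,198), (362,244), (412,266), blue (455,301), bowl (474,222), red tray around (214,286) and black tray around (347,292). I'll enlarge it.

Run:
```python
import cv2
f=cv2.imread("pics/top0.png")
for n,(x,y) in {"A":(95,170),"B":(290,170)}.items():
    c=cv2.resize(f[y:y+145,x:x+195],None,fx=4,fy=4,interpolation=cv2.INTER_CUBIC); 
    for i in range(0,195,20):
        cv2.putText(c,str(x+i),(4*i,10),0,.35,(255,255,255),1); cv2.line(c,(4*i,12),(4*i,18),(255,255,255),1)
    for j in range(0,145,20):
        cv2.putText(c,str(y+j),(0,4*j+4),0,.35,(255,255,255),1)
    cv2.imwrite(f"pics/top0{n}.png",c)
```

```text
(no output)
```

View pics/top0A.png

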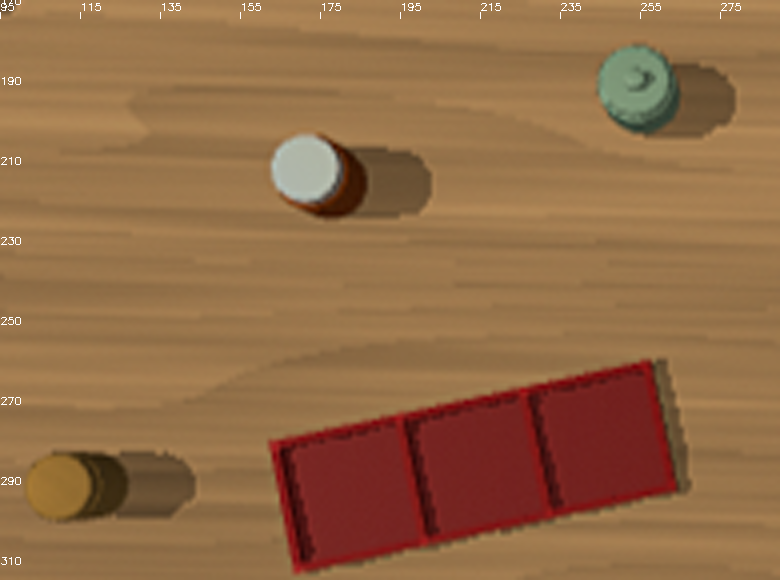

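View pics/top0B.png

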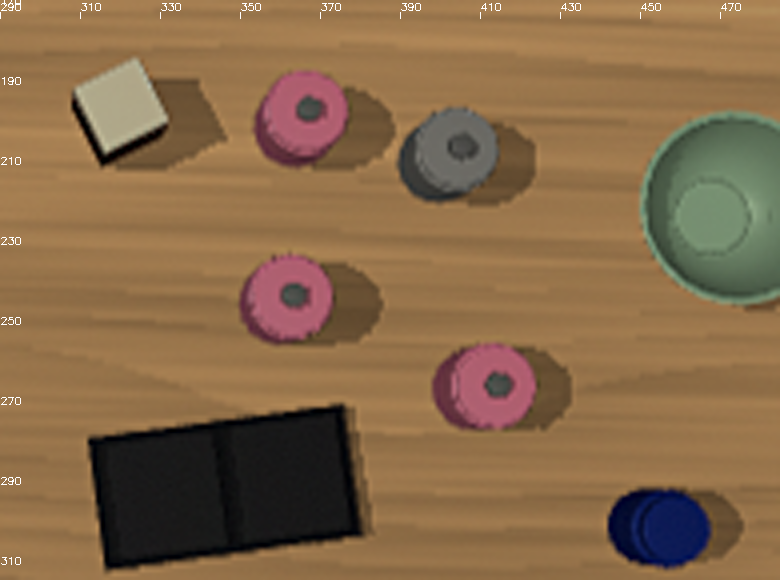

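Crop readings (4x): amber cap (307,169), celadon knob (640,78), brass cap (59,487), and the red rim corners are in A. Box lid corners, pewter knob (462,146), pinks (311,108), (294,294), (499,385), blue (672,527) and the black rim corners are in B.

```bash
cat > h.py <<'E'
import numpy as np, cv2
from workcell import *
def world(n,px,z,c=None):
    c=c or calibration(n); R=np.array(c["attitude"]); u=(px[0]-c["cx"])/c["fx"]; v=(px[1]-c["cy"])/c["fy"]
    if n=="wrist":
        r=np.hypot(u,v); k=np.sin(r)/r if r>1e-9 else 1; d=np.array([u*k,-v*k,-np.cos(r)])
    else: d=np.array([u,-v,-1])
    d=R@d; p=np.array(c["position"]); return p+d*(z-p[2])/d[2]
E
python3 - <<'E'
from h import *
c=calibration("top")
w=lambda o,x,y,z: world("top",(o+(x-.0)/4-.4,170+y/4-.4),z,c)[:2]
for n,a in dict(amber=(95,307,169,.064),cela=(95,640,78,.066),brass=(95,59,487,.06),pewter=(290,462,146,.068),p1=(290,311,108,.068),p2=(290,294,294,.068),p3=(290,499,385,.068),blue=(290,672,527,.062),bowl=(290,735,208,.05)).items(): print(n,w(*a).round(4))
for n,o,cs,z in (("red",95,[(270,442),(650,360),(677,490),(298,573)],.014),("black",290,[(89,438),(343,405),(362,534),(107,570)],.014),("box",290,[(73,96),(136,58),(167,120),(106,152)],.06)):
    P=np.array([w(o,*p,z) for p in cs]); e=P[0]-P[1]+P[3]-P[2]; f=P[0]-P[3]+P[1]-P[2]
    print(n,P.mean(0).round(4),"len",np.linalg.norm(e)/2,np.linalg.norm(f)/2,"yaw",np.degrees(np.arctan2(-e[0],e[1])),np.degrees(np.arctan2(f[1],f[0])))
    y=np.radians(np.degrees(np.arctan2(-e[0],e[1])))
    ax=np.array([-np.sin(y),np.cos(y)])
    for t in ((-.071,0,.071) if n=="red" else (-.0355,.0355)): print("  ",(P.mean(0)+t*ax).round(4))
E
```

```text
amber [0.6226 0.2509]
cela [0.6773 0.0722]
brass [0.4479 0.3762]
pewter [ 0.6484 -0.2584]
p1 [ 0.6672 -0.175 ]
p2 [ 0.5646 -0.1671]
p3 [ 0.5178 -0.2796]
blue [ 0.4429 -0.3764]
bowl [ 0.6205 -0.4157]
red [0.4639 0.1626] len 0.21650401265065367 0.07495063378841589 yaw 13.615130006496406 14.013542014720494
   [0.4806 0.0936]
   [0.4639 0.1626]
   [0.4471 0.2316]
black [ 0.4589 -0.1367] len 0.14575393615763632 0.07423461695296701 yaw 8.936277682575687 9.120424590244854
   [ 0.4645 -0.1718]
   [ 0.4534 -0.1017]
box [ 0.6666 -0.0708] len 0.03944411275462565 0.037184289831693945 yaw 31.188670078135463 29.53744954768351
   [ 0.6849 -0.1012]
   [ 0.6482 -0.0404]
```

```bash
cat >> h.py <<'E'
def to(x,y,z,th=103.8):
    s=observe(); R=np.array(s["tcp_rot"]); c,t=np.cos(np.radians(th)),np.sin(np.radians(th))
    G=np.array([[c,t,0],[t,-c,0],[0,0,-1]])
    from scipy.spatial.transform import Rotation as Ro
    print("t",round(s["time_s"],2),"pos",np.round(s["ee_pos"],4),"dp",(R.T@(np.array([x,y,z])-s["ee_pos"])*1000).round(1),"ang",Ro.from_matrix(R.T@G).as_rotvec().round(3),"F",np.round(s["ft_force"],1),"w",round(s["grip_width"],3),"g",round(s["gripper_force"],1))
E
R='"hand":[85,85,85,85,85]}'
python3 -m inch '{"dp":[[0,0,0],[0,0,0],[0,0,0],[0,0,0],[0,0,0]],"angular":[[0,0,-0.16],[0,0,-0.16],[0,0,-0.16],[0,0,-0.16],[0,0,-0.16]],"hand":[85,85,85,85,85]}'
python3 -m inch '{"dp":[[0,0,0],[0,0,0],[0,0,0],[0,0,0],[0,0,0]],"angular":[[0,0,-0.16],[0,0,-0.16],[0,0,-0.16],[0,0,-0.188],[0,0,0]],"hand":[85,85,85,85,85]}'
python3 -c "from h import *; to(.6226,.2509,.15)"
```

```text
time_s: 0.72
ee_pos: [0.1684, -0.4706, 0.245]
tcp_rot: [[0.409, 0.912, -0.0], [0.912, -0.409, 0.001], [0.0, -0.0, -1.0]]
ft_force: [-0.4, -0.3, 0.7]
grip_width: 0.998
gripper_force: 0.0
time_s: 1.35
ee_pos: [0.1685, -0.4706, 0.245]
tcp_rot: [[-0.237, 0.971, -0.0], [0.971, 0.237, 0.001], [0.001, -0.0, -1.0]]
ft_force: [-0.0, 0.4, -0.4]
grip_width: 0.993
gripper_force: 0.0
t 1.35 pos [ 0.1685 -0.4706  0.245 ] dp [593.1 612.3  95.3] ang [-0.    -0.001 -0.001] F [-0.   0.4 -0.4] w 0.993 g 0.0
```

```bash
python3 -m inch '{"dp":[[30,31,4],[30,31,4],[30,31,4],[30,31,4],[30,31,4]],"angular":[[0,0,0],[0,0,0],[0,0,0],[0,0,0],[0,0,0]],"hand":[85,85,85,85,85]}' | head -2
python3 -m inch '{"dp":[[30,31,4],[30,31,4],[30,31,4],[30,31,4],[30,31,4]],"angular":[[0,0,0],[0,0,0],[0,0,0],[0,0,0],[0,0,0]],"hand":[85,85,85,85,85]}' | head -2
python3 -m inch '{"dp":[[30,31,5],[30,31,5],[30,31,5],[30,31,5],[30,31,5]],"angular":[[0,0,0],[0,0,0],[0,0,0],[0,0,0],[0,0,0]],"hand":[85,85,85,85,85]}' | head -2
python3 -m inch '{"dp":[[30,31,5],[30,31,5],[30,31,5],[30,31,5],[0,0,0]],"angular":[[0,0,0],[0,0,0],[0,0,0],[0,0,0],[0,0,0]],"hand":[85,85,85,85,85]}' | head -2
python3 -c "
from h import *; to(.6226,.2509,.15)
c=calibration('wrist');cv2.imwrite('pics/w1.png',grab_frame('wrist')[:,:,::-1]);print(c)
"
```

```text
time_s: 1.98
ee_pos: [0.2838, -0.2869, 0.2252]
time_s: 2.6
ee_pos: [0.3987, -0.1042, 0.2052]
time_s: 3.22
ee_pos: [0.5135, 0.0784, 0.18]
time_s: 3.85
ee_pos: [0.6052, 0.2253, 0.1587]
t 3.85 pos [0.6052 0.2253 0.1587] dp [20.8 23.   8.6] ang [-0.002 -0.    -0.003] F [-0.6  0.2 -0.3] w 0.997 g 0.0
{'fx': 371.64829954431775, 'fy': 371.64829954431775, 'cx': 318.44683315773983, 'cy': 234.70105295184624, 'position': array([0.58813695, 0.29487205, 0.2881354 ]), 'attitude': array([[ 0.97191584, -0.22617631, -0.06499138],
       [ 0.23532521,  0.93259544,  0.27365633],
       [-0.00128392, -0.28126503,  0.95962927]])}
```

View pics/w1.png

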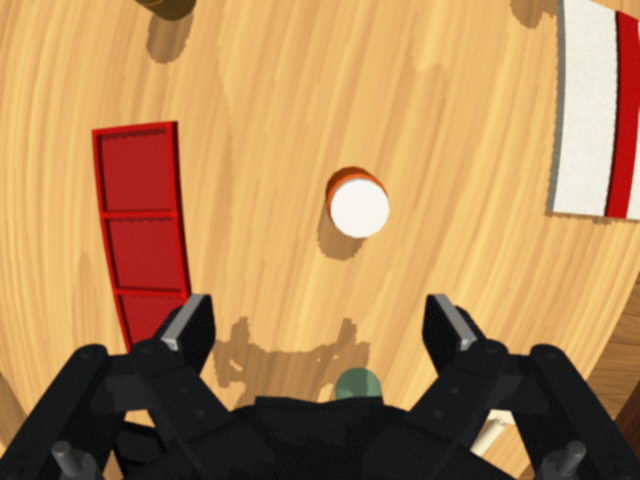

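The wrist view has the amber cap at (359,208), the red tray's outer +y corners at (94,130) and (177,122), and the first divider from (101,215) to (179,214).

Run:
```python
from h import *
print("amber",world("wrist",(359,208),.064))
for p in ((94,130),(177,122),(101,215),(179,214),(115,291),(186,293)): print(world("wrist",p,.014)[:2].round(4))
p=world("wrist",(359,208),.064); to(p[0],p[1],.031)
```

```text
amber [0.62328867 0.25216442 0.064     ]
[0.4042 0.2593]
[0.4802 0.2769]
[0.4207 0.1883]
[0.4944 0.2057]
[0.4387 0.1195]
[0.5086 0.1382]
t 3.9 pos [0.6047 0.224  0.1592] dp [ 23.   24.9 128.1] ang [-0.001  0.    -0.003] F [ 0.1  0.3 -0.5] w 0.992 g 0.0
```

```bash
python3 -m inch '{"dp":[[23,25,0],[0,0,40],[0,0,40],[0,0,30],[0,0,18]],"angular":[[0,0,0],[0,0,0],[0,0,0],[0,0,0],[0,0,0]],"hand":[85,85,85,85,85]}' | head -2
python3 -m inch '{"dp":[[0,0,0],[0,0,0],[0,0,0],[0,0,0],[0,0,0]],"angular":[[0,0,0],[0,0,0],[0,0,0],[0,0,0],[0,0,0]],"hand":[70,50,30,30,30]}'
python3 -c "
from h import *; to(.4485,.2316,.15)"
```

```text
time_s: 4.53
ee_pos: [0.6228, 0.2504, 0.0312]
time_s: 5.15
ee_pos: [0.6245, 0.2517, 0.0342]
tcp_rot: [[-0.238, 0.971, 0.002], [0.971, 0.238, 0.001], [0.0, 0.003, -1.0]]
ft_force: [-1.8, -1.3, 7.9]
grip_width: 0.473
gripper_force: 60.0
t 5.15 pos [0.6245 0.2517 0.0342] dp [  22.3 -175.5 -116.3] ang [ 0.003 -0.    -0.001] F [-1.8 -1.3  7.9] w 0.473 g 60.0
```

```bash
python3 -m inch '{"dp":[[0,0,-30],[0,0,-45],[3,-30,-25],[3,-45,0],[6,-50,0]],"angular":[[0,0,0],[0,0,0],[0,0,0],[0,0,0],[0,0,0]],"hand":[30,30,30,30,30]}' | head -2
python3 -m inch '{"dp":[[8,-40,0],[2,-10,0],[0,0,0],[0,0,0],[0,0,0]],"angular":[[0,0,0],[0,0,0],[0,0,0],[0,0,0],[0,0,0]],"hand":[30,30,30,30,30]}'
python3 -c "
from h import *; to(.4485,.2316,.0402)"
```

```text
time_s: 5.78
ee_pos: [0.4987, 0.2332, 0.1334]
time_s: 6.4
ee_pos: [0.4492, 0.2312, 0.1321]
tcp_rot: [[-0.238, 0.971, 0.0], [0.971, 0.238, -0.0], [-0.0, -0.0, -1.0]]
ft_force: [-0.7, 0.2, -1.3]
grip_width: 0.473
gripper_force: 61.0
t 6.4 pos [0.4492 0.2312 0.1321] dp [ 0.6 -0.6 91.9] ang [-0.     0.    -0.001] F [-0.7  0.2 -1.3] w 0.473 g 61.0
```

```bash
python3 -m inch '{"dp":[[0,0,35],[0,0,30],[0,0,18],[0,0,5],[0,0,0]],"angular":[[0,0,0],[0,0,0],[0,0,0],[0,0,0],[0,0,0]],"hand":[30,30,30,30,30]}' 
python3 -m inch '{"dp":[[0,0,1],[0,0,1],[0,0,1],[0,0,0.5],[0,0,0]],"angular":[[0,0,0],[0,0,0],[0,0,0],[0,0,0],[0,0,0]],"hand":[30,30,30,30,30]}' 
python3 -c "
from h import *; to(.4485,.2316,.0402)"
```

```text
time_s: 7.02
ee_pos: [0.4488, 0.2312, 0.0445]
tcp_rot: [[-0.238, 0.971, -0.0], [0.971, 0.238, -0.0], [-0.0, -0.0, -1.0]]
ft_force: [-0.3, -0.5, -1.7]
grip_width: 0.476
gripper_force: 61.1
time_s: 7.65
ee_pos: [0.4484, 0.2311, 0.0408]
tcp_rot: [[-0.238, 0.971, -0.0], [0.971, 0.238, -0.0], [-0.0, -0.0, -1.0]]
ft_force: [0.5, 0.1, -1.7]
grip_width: 0.474
gripper_force: 61.1
t 7.65 pos [0.4484 0.2311 0.0408] dp [0.4 0.2 0.6] ang [-0.  0. -0.] F [ 0.5  0.1 -1.7] w 0.474 g 61.1
```

```bash
python3 -m inch '{"dp":[[0,0,0.6],[0,0,0],[0,0,0.6],[0,0,0],[0,0,0]],"angular":[[0,0,0],[0,0,0],[0,0,0],[0,0,0],[0,0,0]],"hand":[30,30,30,30,30]}' 
python3 -c "
from h import *; to(.4485,.2316,.0402)
c=calibration('wrist');cv2.imwrite('pics/w2.png',grab_frame('wrist')[:,:,::-1])"
```

```text
time_s: 8.28
ee_pos: [0.4484, 0.2311, 0.0401]
tcp_rot: [[-0.238, 0.971, 0.0], [0.971, 0.238, 0.0], [0.0, 0.0, -1.0]]
ft_force: [-3.4, -2.3, 11.3]
grip_width: 0.475
gripper_force: 62.7
t 8.28 pos [0.4484 0.2311 0.0401] dp [ 0.4  0.2 -0.1] ang [ 0. -0. -0.] F [-3.4 -2.3 11.3] w 0.475 g 62.7
```

View pics/w2.png

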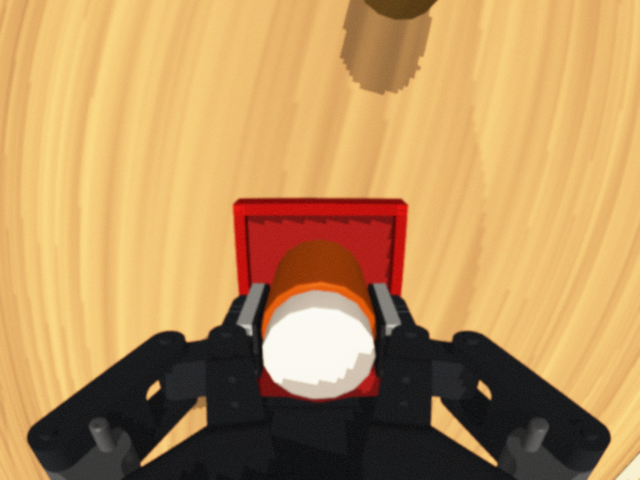

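Amber stands inside the +y well, centred at about (320,340), and the contact height is as expected. Release it.

```bash
python3 -m inch '{"dp":[[0,0,0],[0,0,0],[0,0,0],[0,0,0],[0,0,-20]],"angular":[[0,0,0],[0,0,0],[0,0,0],[0,0,0],[0,0,0]],"hand":[60,85,85,85,85]}' 
python3 -m inch '{"dp":[[0,0,-50],[0,0,-40],[0,0,0]],"angular":[[0,0,0],[0,0,0],[0,0,0]],"hand":[85,85,85]}' | head -2
python3 -c "
from h import *; to(.6484,-.2584,.15)"
```

```text
time_s: 8.95
ee_pos: [0.4475, 0.2307, 0.0587]
tcp_rot: [[-0.238, 0.971, -0.002], [0.971, 0.238, -0.001], [-0.001, -0.002, -1.0]]
ft_force: [-0.4, -0.3, 0.2]
grip_width: 0.994
gripper_force: 0.0
time_s: 9.32
ee_pos: [0.4499, 0.2319, 0.1524]
t 9.32 pos [0.4499 0.2319 0.1524] dp [-523.5   76.     2.2] ang [ 0.005 -0.001 -0.   ] F [ 0.1 -0.6 -1.4] w 0.995 g 0.0
```

```bash
python3 -m inch '{"dp":[[-45,6.5,0],[-45,6.5,0],[-45,6.5,0],[-45,6.5,0],[-45,6.5,0]],"angular":[[0,0,0],[0,0,0],[0,0,0],[0,0,0],[0,0,0]],"hand":[85,85,85,85,85]}' | head -2
python3 -m inch '{"dp":[[-45,6.5,0],[-45,6.5,0],[-45,6.5,0],[-45,6.5,0],[-45,6.5,0]],"angular":[[0,0,0],[0,0,0],[0,0,0],[0,0,0],[0,0,0]],"hand":[85,85,85,85,85]}' | head -2
python3 -m inch '{"dp":[[-45,6.5,0],[-28,4.5,0],[0,0,0]],"angular":[[0,0,0],[0,0,0],[0,0,0]],"hand":[85,85,85]}' | head -2
python3 -c "
from h import *; to(.6484,-.2584,.031)
c=calibration('wrist');cv2.imwrite('pics/w3.png',grab_frame('wrist')[:,:,::-1])"
```

```text
time_s: 9.95
ee_pos: [0.5335, 0.0189, 0.1486]
time_s: 10.58
ee_pos: [0.6187, -0.1918, 0.1483]
time_s: 10.95
ee_pos: [0.6466, -0.2604, 0.1475]
t 10.95 pos [ 0.6466 -0.2604  0.1475] dp [  1.4   2.4 116.5] ang [-0.002 -0.001 -0.002] F [0.4 0.3 0.2] w 1.0 g 0.0
```

View pics/w3.png

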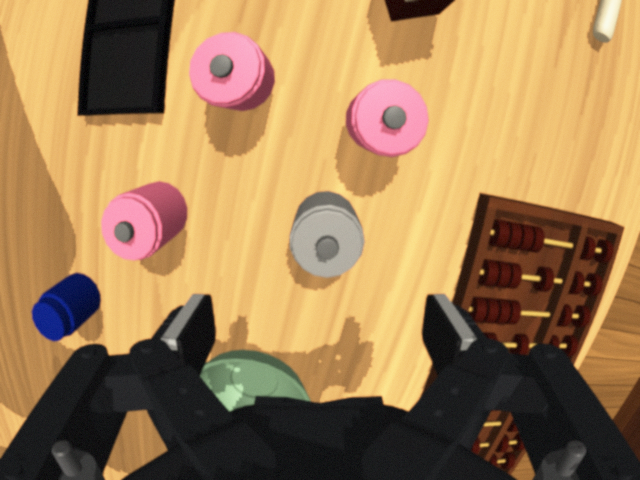

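The pewter knob is at (327,247) with clear room for the fingers. The black tray's -y corners are at (79,113) and (163,113), and its divider runs from (90,27) to (170,20).

Run:
```python
from h import *
p=world("wrist",(327,247),.068); print("pewter",p)
for q in ((79,113),(163,113),(90,27),(170,20)): print(world("wrist",q,.014)[:2].round(4))
to(p[0],p[1],.034)
```

```text
pewter [ 0.65023589 -0.25541115  0.068     ]
[ 0.4351 -0.211 ]
[ 0.5134 -0.2008]
[ 0.4281 -0.1395]
[ 0.5013 -0.1299]
t 11.0 pos [ 0.6464 -0.2592  0.1479] dp [  2.6   4.8 113.9] ang [-0.002 -0.001 -0.001] F [0.4 0.1 0.2] w 0.999 g 0.0
```

```bash
python3 -m inch '{"dp":[[2,4,30],[0,0,35],[0,0,30],[0,0,18],[0,0,0]],"angular":[[0,0,0],[0,0,0],[0,0,0],[0,0,0],[0,0,0]],"hand":[85,85,85,85,85]}' | head -2
python3 -m inch '{"dp":[[0,0,0],[0,0,0],[0,0,0],[0,0,0],[0,0,0]],"angular":[[0,0,0],[0,0,0],[0,0,0],[0,0,0],[0,0,0]],"hand":[70,55,35,35,35]}'
python3 -c "
from h import *; to(.4655,.1626,.15)"
```

```text
time_s: 11.62
ee_pos: [0.6494, -0.255, 0.0356]
time_s: 12.25
ee_pos: [0.6507, -0.2561, 0.038]
tcp_rot: [[-0.238, 0.971, 0.002], [0.971, 0.238, -0.001], [-0.001, 0.001, -1.0]]
ft_force: [-3.1, 0.8, 9.9]
grip_width: 0.543
gripper_force: 61.0
t 12.25 pos [ 0.6507 -0.2561  0.038 ] dp [ 450.6  -80.  -112.6] ang [ 0.001  0.001 -0.   ] F [-3.1  0.8  9.9] w 0.543 g 61.0
```

```bash
python3 -m inch '{"dp":[[0,0,-25],[0,0,-45],[0,0,-40],[20,-4,0],[40,-7,0]],"angular":[[0,0,0],[0,0,0],[0,0,0],[0,0,0],[0,0,0]],"hand":[35,35,35,35,35]}' | head -2
python3 -m inch '{"dp":[[45,-8,0],[45,-8,0],[45,-8,0],[45,-8,0],[45,-8,0]],"angular":[[0,0,0],[0,0,0],[0,0,0],[0,0,0],[0,0,0]],"hand":[35,35,35,35,35]}' | head -2
python3 -m inch '{"dp":[[45,-8,0],[45,-8,0],[45,-8,0],[30,-5,0],[0,0,0]],"angular":[[0,0,0],[0,0,0],[0,0,0],[0,0,0],[0,0,0]],"hand":[35,35,35,35,35]}'
python3 -c "
from h import *; to(.4655,.1626,.044)"
```

```text
time_s: 12.88
ee_pos: [0.6254, -0.2007, 0.1471]
time_s: 13.5
ee_pos: [0.5322, 0.0101, 0.1471]
time_s: 14.12
ee_pos: [0.4647, 0.1638, 0.1471]
tcp_rot: [[-0.241, 0.971, 0.001], [0.971, 0.241, 0.0], [0.0, 0.001, -1.0]]
ft_force: [0.4, -0.4, -1.2]
grip_width: 0.544
gripper_force: 62.0
t 14.12 pos [0.4647 0.1638 0.1471] dp [ -1.3   0.4 103.1] ang [ 0.001 -0.     0.002] F [ 0.4 -0.4 -1.2] w 0.544 g 62.0
```

```bash
python3 -m inch '{"dp":[[-1,0,35],[0,0,35],[0,0,22],[0,0,7],[0,0,0]],"angular":[[0,0,0],[0,0,0],[0,0,0],[0,0,0],[0,0,0]],"hand":[35,35,35,35,35]}' 
python3 -m inch '{"dp":[[0,0,1],[0,0,1],[0,0,1],[0,0,0.5],[0,0,0]],"angular":[[0,0,0],[0,0,0],[0,0,0],[0,0,0],[0,0,0]],"hand":[35,35,35,35,35]}' 
python3 -c "
from h import *; to(.4655,.1626,.044)"
```

```text
time_s: 14.75
ee_pos: [0.4659, 0.1609, 0.048]
tcp_rot: [[-0.238, 0.971, 0.0], [0.971, 0.238, -0.0], [-0.0, 0.0, -1.0]]
ft_force: [-0.7, -0.2, -1.4]
grip_width: 0.544
gripper_force: 62.1
time_s: 15.38
ee_pos: [0.4655, 0.1612, 0.0441]
tcp_rot: [[-0.238, 0.971, -0.0], [0.971, 0.238, -0.0], [-0.0, -0.0, -1.0]]
ft_force: [0.4, -0.8, -1.5]
grip_width: 0.544
gripper_force: 62.1
t 15.38 pos [0.4655 0.1612 0.0441] dp [1.3 0.3 0.1] ang [-0.  0. -0.] F [ 0.4 -0.8 -1.5] w 0.544 g 62.1
```

```bash
python3 -m inch '{"dp":[[0,0,0.5],[0,0,0],[0,0,0]],"angular":[[0,0,0],[0,0,0],[0,0,0]],"hand":[35,35,35]}' 
python3 -c "
from h import *; to(.4655,.1626,.044)
c=calibration('wrist');cv2.imwrite('pics/w4.png',grab_frame('wrist')[:,:,::-1])"
```

```text
time_s: 15.75
ee_pos: [0.4655, 0.1612, 0.044]
tcp_rot: [[-0.238, 0.971, 0.0], [0.971, 0.238, 0.0], [0.0, 0.0, -1.0]]
ft_force: [-4.3, -0.2, 7.3]
grip_width: 0.545
gripper_force: 63.2
t 15.75 pos [0.4655 0.1612 0.044 ] dp [ 1.3  0.3 -0. ] ang [ 0. -0. -0.] F [-4.3 -0.2  7.3] w 0.545 g 63.2
```

View pics/w4.png

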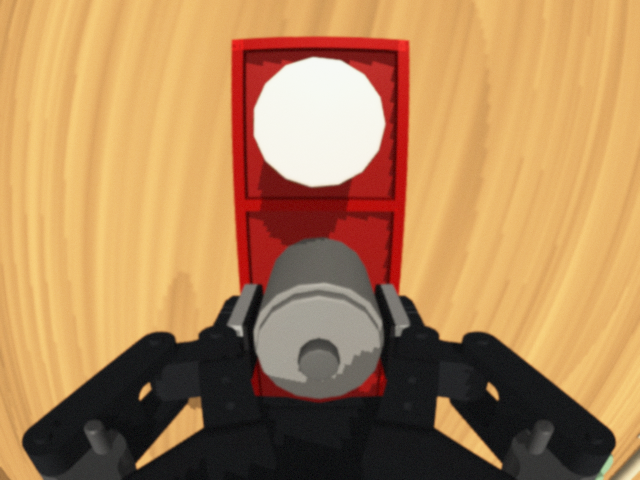

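Amber (320,122) stands in its well and the canister (320,340) is on the middle floor in contact. Release it, then go to the box.

```bash
python3 -m inch '{"dp":[[0,0,0],[0,0,0],[0,0,0],[0,0,0],[0,0,-20]],"angular":[[0,0,0],[0,0,0],[0,0,0],[0,0,0],[0,0,0]],"hand":[60,85,85,85,85]}' | tail -2
python3 -m inch '{"dp":[[0,0,-45],[0,0,-40],[0,0,0],[0,0,0],[0,0,0]],"angular":[[0,0,0],[0,0,0],[0,0,-0.14],[0,0,-0.15],[0,0,0]],"hand":[85,85,85,85,85]}' | head -2
python3 -c "
from h import *; to(.6666,-.0708,.15,120.4)"
```

```text
grip_width: 0.995
gripper_force: 0.0
time_s: 17.05
ee_pos: [0.4655, 0.1612, 0.1486]
t 17.05 pos [0.4655 0.1612 0.1486] dp [-301.8   56.3   -1.4] ang [-0.     0.    -0.001] F [-1.   0.3 -0.1] w 0.996 g 0.0
```

```bash
python3 -m inch '{"dp":[[-42,8,0],[-45,8,0],[-45,8,0],[-45,8,0],[-45,8,0]],"angular":[[0,0,0],[0,0,0],[0,0,0],[0,0,0],[0,0,0]],"hand":[85,85,85,85,85]}' | head -2
python3 -m inch '{"dp":[[-45,8,0],[-35,8,0],[0,0,0],[0,0,0]],"angular":[[0,0,0],[0,0,0],[0,0,0],[0,0,0]],"hand":[85,85,85,85]}' | head -2
python3 -c "
from h import *; to(.6666,-.0708,.031,120.4)
c=calibration('wrist');cv2.imwrite('pics/w5.png',grab_frame('wrist')[:,:,::-1])"
```

```text
time_s: 17.68
ee_pos: [0.6132, -0.0113, 0.1484]
time_s: 18.18
ee_pos: [0.6663, -0.0707, 0.1482]
t 18.18 pos [ 0.6663 -0.0707  0.1482] dp [ -0.3   0.3 117.2] ang [-0.001 -0.001 -0.002] F [-0.5  0.1 -0.4] w 0.997 g 0.0
```

View pics/w5.png

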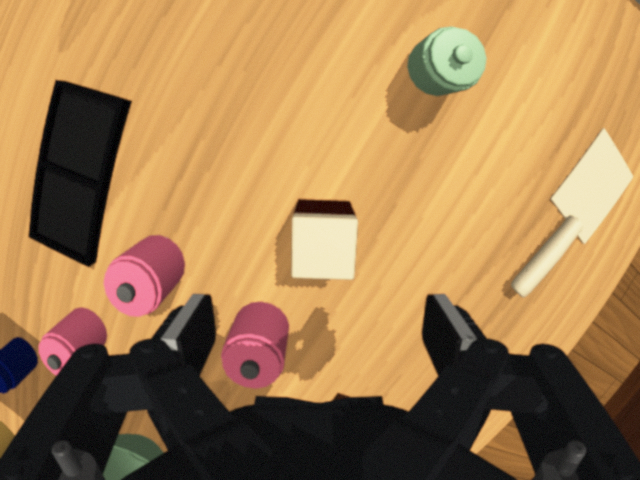

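The box lid's corners are (294,213), (354,215), (355,279), (292,277), so it's centred at (324,246) and nearly square to the jaws. Pink (255,345) is clear.

Run:
```python
from h import *
P=np.array([world("wrist",q,.06) for q in ((294,213),(354,215),(355,279),(292,277))]); p=P.mean(0)
e=P[1]-P[0]+P[2]-P[3]; f=P[0]-P[3]+P[1]-P[2]
print(p, np.degrees(np.arctan2(e[1],e[0])),np.degrees(np.arctan2(-f[0],f[1])))
for q in ((56,81),(130,101),(43,168),(97,187),(30,236),(94,265)): print(world("wrist",q,.014)[:2].round(4))
q=world("wrist",(462,53),.066); print("cel",q)
to(p[0],p[1],.031,120.4)
```

```text
[ 0.66877516 -0.0688119   0.06      ] 28.33383270431412 30.15702680238241
[ 0.4123 -0.0705]
[ 0.4915 -0.0562]
[ 0.4313 -0.1441]
[ 0.493  -0.1313]
[ 0.436  -0.2129]
[ 0.5138 -0.1978]
cel [0.67771832 0.07658825 0.066     ]
t 18.23 pos [ 0.6662 -0.0703  0.1485] dp [-1.000e-01  3.000e+00  1.175e+02] ang [-0.    -0.001 -0.001] F [-0.2  0.8 -0.6] w 0.994 g 0.0
```

```bash
python3 -m inch '{"dp":[[0,2.5,30],[0,0,35],[0,0,34],[0,0,17],[0,0,0]],"angular":[[0,0,0.015],[0,0,0],[0,0,0],[0,0,0],[0,0,0]],"hand":[85,85,85,85,85]}' | head -2
python3 -m inch '{"dp":[[0,0,0],[0,0,0],[0,0,0],[0,0,0],[0,0,0]],"angular":[[0,0,0],[0,0,0],[0,0,0],[0,0,0],[0,0,0]],"hand":[70,50,30,25,25]}'
python3 -m inch '{"dp":[[0,0,-25],[0,0,-45],[0,0,-40],[0,0,0],[0,0,0]],"angular":[[0,0,0],[0,0,0],[0,0,0.14],[0,0,0.13],[0,0,0]],"hand":[25,25,25,25,25]}'
python3 -c "
from h import *; to(.482,.0936,.15)"
```

```text
time_s: 18.85
ee_pos: [0.6681, -0.0691, 0.0322]
time_s: 19.48
ee_pos: [0.6696, -0.0697, 0.0338]
tcp_rot: [[-0.493, 0.87, 0.002], [0.87, 0.493, -0.0], [-0.001, 0.002, -1.0]]
ft_force: [-1.3, 0.4, 7.0]
grip_width: 0.462
gripper_force: 60.8
time_s: 20.1
ee_pos: [0.6689, -0.0697, 0.143]
tcp_rot: [[-0.244, 0.97, 0.001], [0.97, 0.244, -0.0], [-0.0, 0.001, -1.0]]
ft_force: [0.9, -0.0, -0.2]
grip_width: 0.461
gripper_force: 60.1
t 20.1 pos [ 0.6689 -0.0697  0.143 ] dp [ 204.  -141.5   -7.1] ang [0.001 0.    0.005] F [ 0.9 -0.  -0.2] w 0.461 g 60.1
```

```bash
python3 -m inch '{"dp":[[35,-25,0],[40,-28,0],[40,-28,0],[40,-28,0],[40,-28,0]],"angular":[[0,0,0.005],[0,0,0],[0,0,0],[0,0,0],[0,0,0]],"hand":[25,25,25,25,25]}' | head -2
python3 -m inch '{"dp":[[9,-4.5,0],[0,0,35],[0,0,35],[0,0,19],[0,0,8]],"angular":[[0,0,0],[0,0,0],[0,0,0],[0,0,0],[0,0,0]],"hand":[25,25,25,25,25]}' 
python3 -m inch '{"dp":[[0,0,0],[0,0,0]],"angular":[[0,0,0],[0,0,0]],"hand":[25,25]}' |tail -3
python3 -c "
from h import *; to(.482,.0936,.0398)"
```

```text
time_s: 20.72
ee_pos: [0.4874, 0.0877, 0.1421]
time_s: 21.35
ee_pos: [0.4822, 0.0942, 0.0444]
tcp_rot: [[-0.24, 0.971, -0.002], [0.971, 0.24, -0.0], [0.0, -0.002, -1.0]]
ft_force: [0.3, 0.4, -0.6]
grip_width: 0.463
gripper_force: 60.7
ft_force: [0.3, 0.7, -1.4]
grip_width: 0.465
gripper_force: 60.7
t 21.6 pos [0.4833 0.0946 0.0464] dp [-0.7 -1.5  6.6] ang [0.001 0.    0.   ] F [ 0.3  0.7 -1.4] w 0.465 g 60.7
```

```bash
python3 -m inch '{"dp":[[0,-1,3],[0,0,2],[0,0,1],[0,0,0.5],[0,0,0]],"angular":[[0,0,0],[0,0,0],[0,0,0],[0,0,0],[0,0,0]],"hand":[25,25,25,25,25]}' |tail -3
python3 -c "
from h import *; to(.482,.0936,.0398)
c=calibration('wrist');cv2.imwrite('pics/w6.png',grab_frame('wrist')[:,:,::-1])"
```

```text
ft_force: [-6.6, -0.8, 14.6]
grip_width: 0.462
gripper_force: 62.4
t 22.23 pos [0.4817 0.0944 0.0398] dp [-0.8  0.1 -0. ] ang [ 0.  0. -0.] F [-6.6 -0.8 14.6] w 0.462 g 62.4
```

View pics/w6.png

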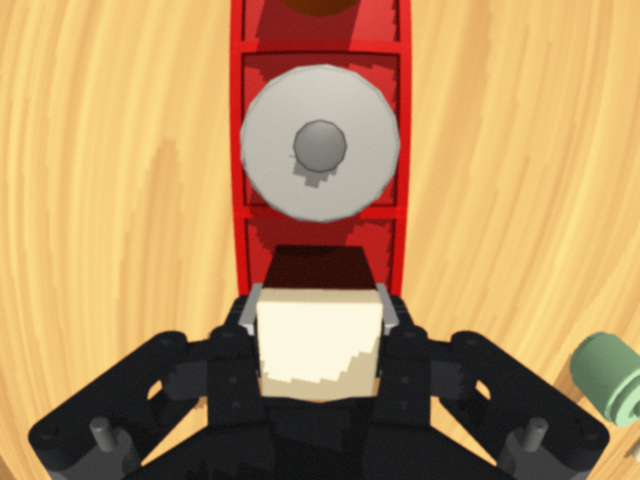

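The box (320,345) is on the floor of the -y well, and the canister (320,145) is upright in the middle. Release it, then go to the celadon jar.

```bash
python3 -m inch '{"dp":[[0,0,0],[0,0,0],[0,0,0],[0,0,0],[0,0,-20]],"angular":[[0,0,0],[0,0,0],[0,0,0],[0,0,0],[0,0,0]],"hand":[60,85,85,85,85]}' | tail -2
python3 -m inch '{"dp":[[0,0,-45],[0,0,-40],[0,0,0]],"angular":[[0,0,0],[0,0,0],[0,0,0]],"hand":[85,85,85]}' | head -2
python3 -m inch '{"dp":[[-14,38,0],[-14,38,0],[-14,38,0],[-14,38,0],[-10,30,0]],"angular":[[0,0,0],[0,0,0],[0,0,0],[0,0,0],[0,0,0]],"hand":[85,85,85,85,85]}' | head -2
python3 -m inch '{"dp":[[0,0,0],[0,0,0]],"angular":[[0,0,0],[0,0,0]],"hand":[85,85]}' | head -2
python3 -c "
from h import *; to(.6775,.0745,.033)
c=calibration('wrist');cv2.imwrite('pics/w7.png',grab_frame('wrist')[:,:,::-1])"
```

```text
grip_width: 0.998
gripper_force: 0.0
time_s: 23.28
ee_pos: [0.4834, 0.0947, 0.1468]
time_s: 23.9
ee_pos: [0.6752, 0.0732, 0.1425]
time_s: 24.15
ee_pos: [0.6733, 0.0736, 0.1431]
t 24.15 pos [0.6733 0.0736 0.1431] dp [-1.000e-01  4.400e+00  1.101e+02] ang [-0.002 -0.    -0.   ] F [ 0.6  0.5 -0.7] w 0.994 g 0.0
```

View pics/w7.png

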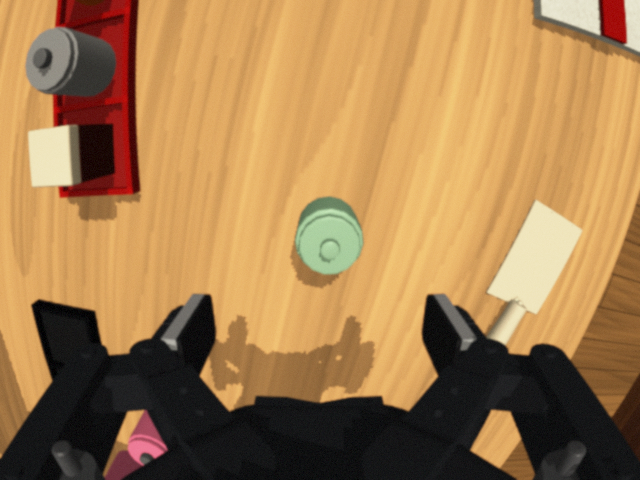

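The celadon knob is at (330,250).

Run:
```python
from h import *
p=world("wrist",(330,250),.066); print(p); to(p[0],p[1],.033)
```

```text
[0.67907602 0.07673994 0.066     ]
t 24.2 pos [0.6733 0.0737 0.1436] dp [  1.5   6.5 110.6] ang [-0.001 -0.    -0.   ] F [0.1 0.8 0.5] w 0.997 g 0.0
```

```bash
python3 -m inch '{"dp":[[1,6,28],[0,0,35],[0,0,30],[0,0,15],[0,0,0]],"angular":[[0,0,0],[0,0,0],[0,0,0],[0,0,0],[0,0,0]],"hand":[85,85,85,85,85]}' | head -2
python3 -m inch '{"dp":[[0,0,0],[0,0,0],[0,0,0],[0,0,0],[0,0,0]],"angular":[[0,0,0],[0,0,0],[0,0,0],[0,0,0],[0,0,0]],"hand":[70,50,30,30,30]}'
python3 -m inch '{"dp":[[0,0,-25],[0,0,-45],[0,0,-40],[0,0,0],[0,0,0]],"angular":[[0,0,0],[0,0,0],[0,0,0],[0,0,0],[0,0,0]],"hand":[30,30,30,30,30]}'
python3 -c "
from h import *; to(.4675,-.1705,.15)"
```

```text
time_s: 24.82
ee_pos: [0.679, 0.0761, 0.0358]
time_s: 25.45
ee_pos: [0.6803, 0.076, 0.0374]
tcp_rot: [[-0.238, 0.971, 0.002], [0.971, 0.238, 0.0], [-0.0, 0.002, -1.0]]
ft_force: [-2.8, 1.2, 9.8]
grip_width: 0.494
gripper_force: 60.1
time_s: 26.08
ee_pos: [0.6795, 0.0759, 0.1455]
tcp_rot: [[-0.238, 0.971, -0.001], [0.971, 0.238, -0.0], [0.0, -0.001, -1.0]]
ft_force: [-0.2, 0.4, -3.2]
grip_width: 0.499
gripper_force: 61.3
t 26.07 pos [0.6795 0.0759 0.1455] dp [-188.9 -264.6   -4.3] ang [-0.001 -0.    -0.   ] F [-0.2  0.4 -3.2] w 0.499 g 61.3
```

```bash
python3 -m inch '{"dp":[[-18,-25,0],[-27,-37,0],[-27,-38,0],[-27,-38,0],[-27,-38,0]],"angular":[[0,0,0],[0,0,0],[0,0,0],[0,0,0],[0,0,0]],"hand":[30,30,30,30,30]}' | head -2
python3 -m inch '{"dp":[[-27,-38,0],[-27,-38,0],[-9,-12,0],[0,0,0],[0,0,0]],"angular":[[0,0,0],[0,0,0],[0,0,0],[0,0,0],[0,0,0]],"hand":[30,30,30,30,30]}' |tail -3
python3 -c "
from h import *; to(.4675,-.1705,.0434)"
```

```text
time_s: 26.7
ee_pos: [0.5368, -0.0891, 0.1447]
ft_force: [-0.3, -0.8, -1.7]
grip_width: 0.495
gripper_force: 61.5
t 27.32 pos [ 0.4689 -0.1697  0.1457] dp [ -0.5  -1.5 102.3] ang [-0. -0.  0.] F [-0.3 -0.8 -1.7] w 0.495 g 61.5
```

```bash
python3 -m inch '{"dp":[[0,-1,35],[0,0,35],[0,0,21],[0,0,6],[0,0,0]],"angular":[[0,0,0],[0,0,0],[0,0,0],[0,0,0],[0,0,0]],"hand":[30,30,30,30,30]}' |head -2
python3 -m inch '{"dp":[[0,0,2],[0,0,1],[0,0,1],[0,0,0.5],[0,0,0]],"angular":[[0,0,0],[0,0,0],[0,0,0],[0,0,0],[0,0,0]],"hand":[30,30,30,30,30]}' |tail -3
python3 -c "
from h import *; to(.4675,-.1705,.0434)"
```

```text
time_s: 27.95
ee_pos: [0.4678, -0.1703, 0.0493]
ft_force: [-0.3, -1.2, -1.8]
grip_width: 0.496
gripper_force: 61.6
t 28.57 pos [ 0.4674 -0.1707  0.0446] dp [0.2 0.2 1.2] ang [-0. -0. -0.] F [-0.3 -1.2 -1.8] w 0.496 g 61.6
```

```bash
python3 -m inch '{"dp":[[0,0,0.6],[0,0,0.6],[0,0,0.5],[0,0,0],[0,0,0]],"angular":[[0,0,0],[0,0,0],[0,0,0],[0,0,0],[0,0,0]],"hand":[30,30,30,30,30]}' |tail -3
python3 -c "
from h import *; to(.4675,-.1705,.0434)
c=calibration('wrist');cv2.imwrite('pics/w8.png',grab_frame('wrist')[:,:,::-1])"
```

```text
ft_force: [-4.2, 1.6, 9.2]
grip_width: 0.495
gripper_force: 62.9
t 29.2 pos [ 0.4674 -0.1707  0.0433] dp [ 0.2  0.1 -0.1] ang [ 0.  0. -0.] F [-4.2  1.6  9.2] w 0.495 g 62.9
```

View pics/w8.png

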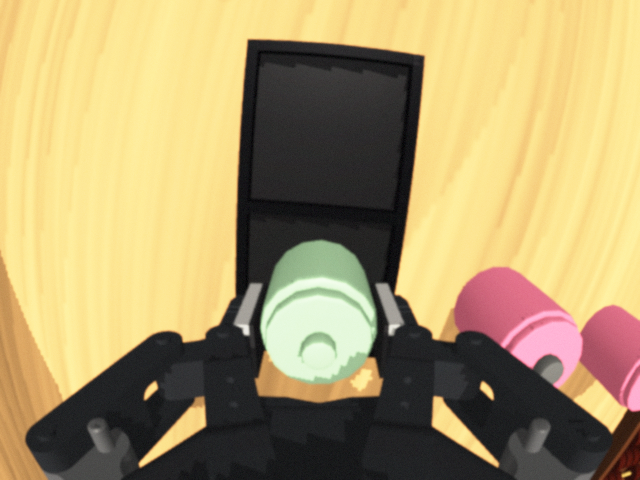

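Run:
```python
from h import *
for q in ((249,41),(424,57),(242,207),(403,216)): print(world("wrist",q,.014)[:2].round(4))
```

```text
[ 0.4121 -0.0702]
[ 0.4863 -0.0582]
[ 0.4252 -0.1421]
[ 0.4958 -0.129 ]
```

The celadon jar (320,320) sits within the -y well of the black tray. The tray fit puts that well's centre at (0.466, -0.171), under 2 mm from the jar, and it made contact at floor height. Release it and go to the brass tin.

```bash
python3 -m inch '{"dp":[[0,0,0],[0,0,0],[0,0,0],[0,0,0],[0,0,-20]],"angular":[[0,0,0],[0,0,0],[0,0,0],[0,0,0],[0,0,0]],"hand":[60,85,85,85,85]}' | tail -2
python3 -m inch '{"dp":[[0,0,-45],[0,0,-45],[20,0,0],[40,0,0],[44,9,0]],"angular":[[0,0,0],[0,0,0],[0,0,0],[0,0,0],[0,0,0]],"hand":[85,85,85,85,85]}' | head -2
python3 -m inch '{"dp":[[44,12,0],[44,12,0],[44,12,0],[44,12,0],[44,12,0]],"angular":[[0,0,0],[0,0,0],[0,0,0],[0,0,0],[0,0,0]],"hand":[85,85,85,85,85]}' | head -2
python3 -m inch '{"dp":[[44,12,0],[44,12,0],[44,12,0],[44,12,0],[20,0,0]],"angular":[[0,0,0],[0,0,0],[0,0,0],[0,0,0],[0,0,0]],"hand":[85,85,85,85,85]}' | head -2
python3 -c "
from h import *; to(.4479,.3762,.15)"
```

```text
grip_width: 0.994
gripper_force: 0.0
time_s: 30.5
ee_pos: [0.4503, -0.0665, 0.1523]
time_s: 31.12
ee_pos: [0.4564, 0.1621, 0.1522]
time_s: 31.75
ee_pos: [0.4563, 0.3641, 0.1518]
t 31.75 pos [0.4563 0.3641 0.1518] dp [13.7 -5.2  1.8] ang [-0.001  0.     0.001] F [ 0.2 -0.   0. ] w 0.996 g 0.0
```

```bash
python3 -m inch '{"dp":[[13,-5,0],[0,0,0],[0,0,0]],"angular":[[0,0,0],[0,0,0],[0,0,0]],"hand":[85,85,85]}' | head -2
python3 - <<'E'
from h import *
c=calibration('wrist');f=grab_frame('wrist')[:,:,::-1]; cv2.imwrite('pics/w9.png',f)
to(.4479,.3762,.031)
E
```

```text
time_s: 32.12
ee_pos: [0.4493, 0.3727, 0.1531]
t 32.17 pos [0.4495 0.3727 0.1531] dp [  3.8  -0.7 122.1] ang [ 0.     0.    -0.001] F [-1.   0.8 -0.5] w 0.994 g 0.0
```

View pics/w9.png

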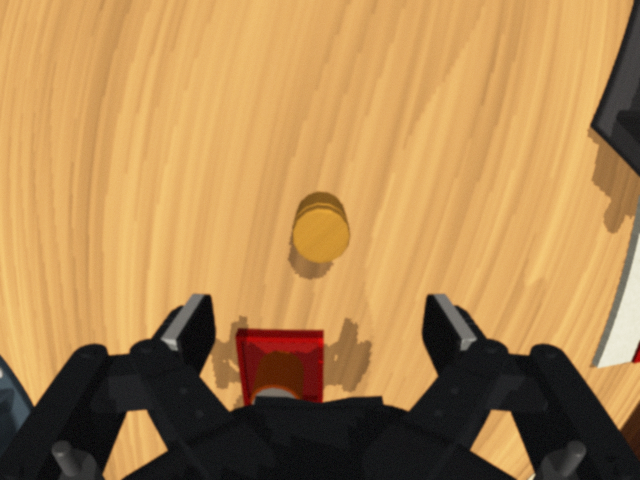

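The brass cap is centred at (321,234).

Run:
```python
from h import *
p=world("wrist",(321,234),.06); print(p); to(p[0],p[1],.031)
```

```text
[0.44907875 0.37964873 0.06      ]
t 32.17 pos [0.4495 0.3727 0.1531] dp [  6.9   1.2 122.1] ang [ 0.     0.    -0.001] F [-1.   0.8 -0.5] w 0.994 g 0.0
```

```bash
python3 -m inch '{"dp":[[6,1,30],[0,0,38],[0,0,35],[0,0,18],[0,0,0]],"angular":[[0,0,0],[0,0,0],[0,0,0],[0,0,0],[0,0,0]],"hand":[85,85,85,85,85]}' | head -2
python3 -m inch '{"dp":[[0,0,0],[0,0,0],[0,0,0],[0,0,0],[0,0,0]],"angular":[[0,0,0],[0,0,0],[0,0,0],[0,0,0],[0,0,0]],"hand":[70,50,30,25,25]}'
python3 -m inch '{"dp":[[0,0,-25],[0,0,-45],[0,0,-45],[0,0,0],[0,0,0]],"angular":[[0,0,0],[0,0,0],[0,0,0],[0,0,0],[0,0,0]],"hand":[25,25,25,25,25]}'
python3 -c "
from h import *; to(.4555,-.1005,.15)"
```

```text
time_s: 32.8
ee_pos: [0.4484, 0.3784, 0.031]
time_s: 33.42
ee_pos: [0.4491, 0.38, 0.0329]
tcp_rot: [[-0.238, 0.971, 0.001], [0.971, 0.238, 0.001], [0.0, 0.001, -1.0]]
ft_force: [-1.6, -1.9, 9.6]
grip_width: 0.427
gripper_force: 59.3
time_s: 34.05
ee_pos: [0.4486, 0.3795, 0.1463]
tcp_rot: [[-0.238, 0.971, -0.0], [0.971, 0.238, -0.0], [-0.0, -0.0, -1.0]]
ft_force: [-0.3, 0.4, -1.7]
grip_width: 0.426
gripper_force: 60.4
t 34.05 pos [0.4486 0.3795 0.1463] dp [-467.9 -107.6   -3.5] ang [-0.  0. -0.] F [-0.3  0.4 -1.7] w 0.426 g 60.4
```

```bash
python3 -m inch '{"dp":[[-20,-5,0],[-40,-9,0],[-44,-10,0],[-44,-10,0],[-44,-10,0]],"angular":[[0,0,0],[0,0,0],[0,0,0],[0,0,0],[0,0,0]],"hand":[25,25,25,25,25]}' | head -2
python3 -m inch '{"dp":[[-44,-10,0],[-44,-10,0],[-44,-10,0],[-44,-10,0],[-44,-11,0]],"angular":[[0,0,0],[0,0,0],[0,0,0],[0,0,0],[0,0,0]],"hand":[25,25,25,25,25]}' | head -2
python3 -m inch '{"dp":[[-40,-9,0],[-16,-4,0],[0,0,0],[0,0,0]],"angular":[[0,0,0],[0,0,0],[0,0,0],[0,0,0]],"hand":[25,25,25,25]}' | tail -3
python3 -c "
from h import *; to(.4555,-.1005,.0389)"
```

```text
time_s: 34.67
ee_pos: [0.4508, 0.1811, 0.1455]
time_s: 35.3
ee_pos: [0.4536, -0.0444, 0.1456]
ft_force: [-0.1, 0.3, -1.7]
grip_width: 0.431
gripper_force: 60.4
t 35.8 pos [ 0.4551 -0.0996  0.1465] dp [ -1.    0.3 107.6] ang [-0.001 -0.001  0.   ] F [-0.1  0.3 -1.7] w 0.431 g 60.4
```

```bash
python3 -m inch '{"dp":[[-1,0,35],[0,0,35],[0,0,25],[0,0,7],[0,0,0]],"angular":[[0,0,0],[0,0,0],[0,0,0],[0,0,0],[0,0,0]],"hand":[25,25,25,25,25]}' |head -2
python3 -m inch '{"dp":[[0,0,2],[0,0,1],[0,0,1],[0,0,0.5],[0,0,0]],"angular":[[0,0,0],[0,0,0],[0,0,0],[0,0,0],[0,0,0]],"hand":[25,25,25,25,25]}' |tail -3
python3 -c "
from h import *; to(.4555,-.1005,.0389)"
```

```text
time_s: 36.42
ee_pos: [0.4557, -0.101, 0.0452]
ft_force: [-1.1, 0.8, -1.5]
grip_width: 0.427
gripper_force: 60.4
t 37.05 pos [ 0.4556 -0.1015  0.0404] dp [1.  0.2 1.5] ang [ 0. -0. -0.] F [-1.1  0.8 -1.5] w 0.427 g 60.4
```

```bash
python3 -m inch '{"dp":[[0,0,0.8],[0,0,0.7],[0,0,0.5],[0,0,0],[0,0,0]],"angular":[[0,0,0],[0,0,0],[0,0,0],[0,0,0],[0,0,0]],"hand":[25,25,25,25,25]}' |tail -3
python3 -c "
from h import *; to(.4555,-.1005,.0389)"
```

```text
ft_force: [-5.3, 0.3, 13.8]
grip_width: 0.428
gripper_force: 62.1
t 37.67 pos [ 0.4556 -0.1016  0.0389] dp [1.1 0.1 0. ] ang [ 0.  0. -0.] F [-5.3  0.3 13.8] w 0.428 g 62.1
```

Contact came at floor height. Release it, rise, and move back clear of the trays for the final look.

```bash
python3 -m inch '{"dp":[[0,0,0],[0,0,0],[0,0,0],[0,0,0],[0,0,-20]],"angular":[[0,0,0],[0,0,0],[0,0,0],[0,0,0],[0,0,0]],"hand":[60,85,85,85,85]}' | tail -2
python3 -m inch '{"dp":[[0,0,-45],[0,0,-50],[0,0,-50],[0,-30,-40],[0,-40,0]],"angular":[[0,0,0],[0,0,0],[0,0,0],[0,0,0],[0,0,0]],"hand":[85,85,85,85,85]}' | head -2
python3 -m inch '{"dp":[[0,-30,0],[-30,0,0],[-40,0,0],[-40,0,0],[0,0,0]],"angular":[[0,0,0],[0,0,0],[0,0,0],[0,0,0],[0,0,0]],"hand":[85,85,85,85,85]}' | head -2
python3 - <<'E'
from h import *
f=grab_frame("top")[:,:,::-1]; s=grab_frame("side")[:,:,::-1]
a=cv2.resize(f[170:330,90:510],(800,305),interpolation=cv2.INTER_CUBIC); b=cv2.resize(s[180:370,170:420],(388,295))
o=np.zeros((600,800,3),np.uint8); o[:305]=a; o[305:,:388]=b; cv2.imwrite("pics/end.png",o)
E
```

```text
grip_width: 0.995
gripper_force: 0.0
time_s: 38.92
ee_pos: [0.3884, -0.1186, 0.2459]
time_s: 39.55
ee_pos: [0.3848, -0.234, 0.2429]
```

View pics/end.png

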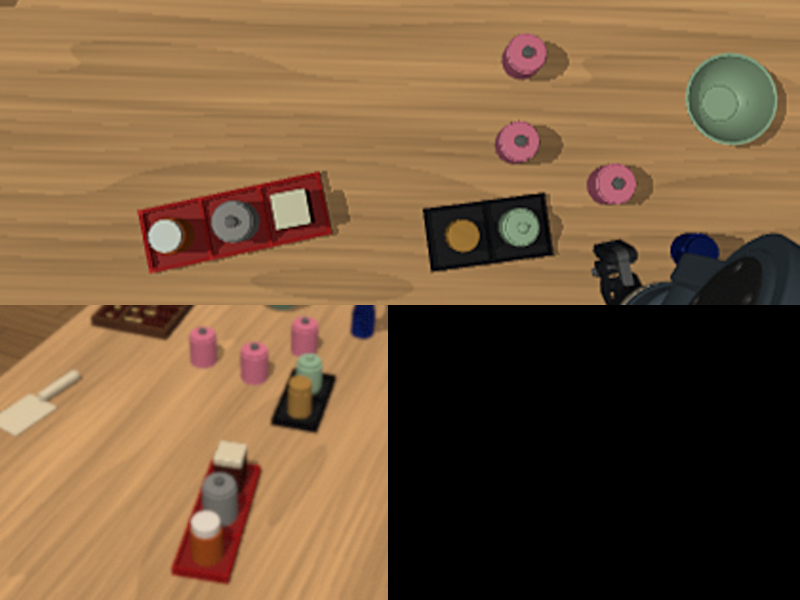

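All five stand upright in their own wells: amber (166,237), canister (234,221), box (291,209), brass (463,236) and celadon (520,228). The pinks, bowl and blue jar haven't moved, so I'm handing in.

```bash
python3 -c "
from workcell import *
print(close_job())"
```

```text
the job is handed in; nothing more can be done
None
```

Both kits are made up and handed in: the amber jar, canister (middle well) and rosewood box are in the red tray, and the celadon jar and brass tin are in the black tray; the blue jar, bowl and pink look-alikes weren't touched.

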